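# Key in the filter change and hold the bayonet filter fitting locked

## Robot

A 7-joint arm with a two-finger parallel gripper is mounted at the origin on the work surface. World frame = base frame: x ahead of the robot, y to its left, z up, the work surface at z = 0. Lengths are in m, angles in rad, forces in N, time in s.
With the tool pointing down it reaches from about 0.4 to 0.875 m from the base axis. Payload 19.3 kg.
Tool frame: the origin (TCP) lies on the mounting face of the last link; the fingertips stand 173 mm ahead of it and the grasp point (between the pads) lies 155 mm ahead of it (pinch_z is the distance from the TCP to the grasp point, in m); z points along the fingers, y is the direction in which the jaws open and shut (so a half turn about z gives the same grasp; the last joint's range is limited). The gripper opens to 85 mm and grips with 20 to 120 N. Pads are 22 mm wide; open, the fingers measure 114 mm over their backs; the gripper's body (76 mm by 85 mm) begins 54 mm behind the grasp point. The pads swing forward as they close: fully open they stand 13 mm farther back than shut.
Start: joints at [1.101, 0.521, -0.036, 1.599, 0.021, 1.021, -0.113], TCP at [0.243, -0.576, 0.405] pointing down, gripper open.
Joint ranges: [-2.91, 2.91], [-0.3, 2.13], [-1.5, 1.42], [0.17, 2.43], [-1.26, 4.41], [0.16, 1.93], [-2.52, 2.52]. Speed limits (rad/s): [1.89, 1.89, 2.39, 2.39, 3.01, 3.01, 3.01].

## Interface

Orientations are given as a unit quaternion [x, y, z, w].
In Python, from station import * gives the robot as it stands. Calls block until the motion is done:
- move_pose(position, orientation): joint-space move of the TCP to a pose.
- servo_line(position, ori=None, rate=0.15, f_stop=None): straight line of the TCP; ori=None keeps the orientation; rate is the mean speed in m/s. With f_stop (N) it stops when the force on the tool has changed by that much, and returns True; else False.
- goto_joints(angles): joint-space move.
- move_gripper(opening, grasp_force=None): finger opening in m; grasp_force is the grip in N (None keeps the last); returns when the fingers have stopped.
- wait(seconds).
- solve_ik(position, orientation): joint angles nearest the present ones, or None.
- get_image(name): name is "scene" or "side" or "wrist"; returns a dict with "color" (384x512x3 uint8, blue, green, red), "fx", "fy", "cx", "cy" (pixels), "R" (3x3) and "t" (3): a world point X has camera coordinates R X + t. Camera axes: x right, y down, z forward; pixel columns grow to the right and rows downward; lengths in m; the calibration is good to about 2 mm. The wrist camera is an equidistant fisheye: a pixel r from the principal point sees the ray r / f radians off the axis. A picture is of the moment at which its call begins. There is no depth.
A pose or a line that the arm cannot do raises PlanningError and nothing moves.
- hand_in(): hands the job in, once; it reports no verdict.
Readings, each from a call of its own:
- current_time(): time.
- current_qpos(): joint angles.
- current_joint_vel(): joint speeds.
- current_joint_torque(): joint torques, N m.
- current_ee_pos(): TCP position.
- current_tcp_rot(): TCP orientation.
- current_wrist_force(): force on the tool from outside, world axes, zero at the start.
- current_moment(): the same for the moment, N m.
- current_opening(): finger opening in m.
Only numpy, scipy, OpenCV 4.12 (cv2) and the standard library are available. Lean on these libraries where they do the work, as an engineer would, in place of code of your own. Each camera call takes 0.05 s, during which the arm holds its last target.

## Task

On the bench processor, press the round key, then the square key, then the long key, each fully down and one at a time. Then take the white filter fitting from the bench by its grip bar, push it down into the round socket with its lugs through the two slots, and twist it clockwise (seen from above) a quarter turn against the spring as far as it goes. It springs back if let go: finish while still gripping it and holding it turned in the socket, and leave the specimen pots and the slide box undisturbed.

Things in the scene. Friction and masses are not known exactly. Their poses are not given: they have to be found in the camera images.
- unit: Cream bench processor, a fixed flat box 240 x 360 mm, 75 mm high; its origin is at the centre of its underside, z up, its front faces its own -x. Keys stand on its -y half, the bayonet socket is in its +y half.
- socket (a point): Centre of the socket mouth, level with the unit's top (75 mm above the bench), z up, x along the line of the two slots. Dark square collar plate, flush, 8 mm thick with a 36 mm octagonal bore and two opposite slots 14 mm wide that reach 25 mm from the centre. 14 mm below the mouth is a sprung round floor that goes down at most 10.5 mm. Below the collar the lugs can turn clockwise only.
- plunger (a joint): Depth in m by which the socket's sprung floor is pressed: 0 at rest, 0.009 when the fitting's flange lies on the unit's top; about 0.0055 to 0.009 while the lugs are locked under the collar (the spring pushes the fitting up with 3 N at first touch, about 7 N fully home).
- rotor (a joint): Angle in rad by which the turning spring in the socket is wound: 0 at rest, grows as the fitting is twisted clockwise seen from above, stop at 1.40. The fitting turns freely for about the first 0.15 rad, so a twist of about 1.55 rad reaches the stop; the spring turns back with 0.04 to 0.18 N m.
- fitting_grip (a point): Loose filter fitting, about 80 g, 59 mm high, upright on the bench. This point is on its axis, in its white grip bar, 44 mm above the foot; z up, x along the bar. Bar: 44 mm long, 14 mm thick, 30 mm high. Below it a round flange 54 mm across, 6 mm thick, its underside 23 mm above the foot. With the flange on the unit's top this point is 21 mm above the socket mouth.
- fitting_foot (a point): Centre of the fitting's foot (underside), same axes. The grey shank above it is 32 mm across, tapered to 24 mm over the lowest 5 mm. Two opposite lugs in line with the grip bar (along x), 10 mm wide, reach 22 mm from the axis, 4 to 12 mm above the foot. Either lug fits either slot.
- key_round (a joint): Travel in m of the round key: 0 up, 0.005 fully down; 1.5 N to start, 4 N fully down, springs back.
- key_round_top (a point): Centre of the top of the round white key, 28 mm across. The top is 16 mm above the unit's top. The three keys stand in a row 50 mm apart in any order; this point moves with the key.
- key_square (a joint): Travel in m of the square key: 0 up, 0.005 fully down; same spring.
- key_square_top (a point): Centre of the top of the square white key, 24 x 24 mm, same height.
- key_long (a joint): Travel in m of the long key: 0 up, 0.005 fully down; same spring.
- key_long_top (a point): Centre of the top of the long white key, 40 mm along the unit's x by 14 mm, same height.
- pot_a_mid (a point): Middle (38 mm up) of a lidded specimen pot, 45 mm across, 76 mm high, a bystander on the bench.
- pot_b_mid (a point): Middle (38 mm up) of a second, equal specimen pot, a bystander.
- slide_box_mid (a point): Middle (17 mm up) of a flat closed microscope slide box, 85 x 100 x 34 mm, a bystander on the bench.
Mind the look-alikes: they are no part of the job. What is shaped like the part that bears fitting_grip but black is not meant.

How it is judged:
On the way, in this order (a step that is already met when the one before it is completed fails the run):
1. the round key is pressed fully down (value of joint key_round above 0.0035 m), for 0.05 s.
2. then the square key is pressed fully down (value of joint key_square above 0.0035 m), for 0.05 s.
3. then the long key is pressed fully down (value of joint key_long above 0.0035 m), for 0.05 s.
4. the gripped fitting is pushed into the socket, lugs through the slots, before the twist (horizontal distance between fitting_grip and socket below 0.006 m and value of joint plunger above 0.0055 m and value of joint rotor below 0.3 rad and contact force between the fingers and fitting above 1 N), for 0.05 s.
5. the fitting is twisted a quarter turn against the spring (value of joint rotor above 1.2 rad and value of joint plunger above 0.005 m), for 0.2 s.
At the end, for the whole second after the job is handed in: Fitting within 6 mm of the socket axis, tilted under 0.15 rad, grip point under 26.5 mm above the mouth, sprung floor down over 5 mm, turning spring wound over 1.2 rad, fingers still pressing on it (over 1 N); pots and slide box within 20 mm of their starts (all of step 5 and horizontal distance between fitting_grip and socket below 0.006 m and z of fitting_grip in the frame of socket below 0.0265 m and angle between fitting_grip's own z axis and vertical below 0.15 rad and contact force between the fingers and fitting above 1 N and distance of each of pot_a_mid, pot_b_mid, slide_box_mid from where it was at the start of the episode below 0.02 m); the arm keeps its last pose, push and grip.
It fails at once if two keys pressed at once (value of joint each of key_round, key_square above 0.0025 m or value of joint each of key_round, key_long above 0.0025 m or value of joint each of key_long, key_square above 0.0025 m).
It fails at once if a bystander knocked: moved over 30 mm or tipped over 0.5 rad (distance of any of pot_a_mid, pot_b_mid, slide_box_mid from where it was at the start of the episode above 0.03 m or angle between any of pot_a_mid, pot_b_mid's own z axis and vertical above 0.5 rad).
It also fails if it takes over 64 s, if anything falls off the work surface, if the arm or the gripper's body presses on something with over 40 N, if the wrist force passes 120 N, or if a joint passes its speed limit or range.

## Working session

There is one attempt and no reset: what is moved stays moved. The work goes in short steps, each a Python script; the robot and the scene stay as the last script left them, time stands still between calls to the robot, and variables do not carry over. Pictures are saved under pics/ and viewed, and the job is handed in when it is done.

```bash
mkdir -p pics; ls
python3 - <<'E'
from station import *
import cv2
for n in ["scene","side","wrist"]:
    d=get_image(n); cv2.imwrite(f"pics/{n}0.png",d["color"]); print(n,d["fx"],d["cx"],d["cy"],d["R"],d["t"])
print(current_time(),current_ee_pos(),current_tcp_rot(),current_opening())
E
```

```text
pics
scene 376.2007337738656 258.6181382066524 189.18767565775133 [[-0.63549148  0.77210222 -0.00295508]
 [ 0.60249423  0.49349207 -0.62726891]
 [-0.48285741 -0.40040447 -0.77879714]] [ 0.41694873 -0.24134553  1.51728931]
side 405.22200147546096 258.23895360554786 195.76463571447758 [[ 0.91823517 -0.39582546 -0.01289873]
 [-0.30780452 -0.69279294 -0.65214594]
 [ 0.24919982  0.60279362 -0.75798371]] [-0.55228501  0.17498092  1.11867024]
wrist 297.3186396354542 254.63907920378387 186.12565028668124 [[ 0.38841199 -0.92148417 -0.00174583]
 [-0.88800518 -0.37480508  0.26639811]
 [-0.24613599 -0.10192192 -0.9638615 ]] [-0.62413452 -0.03449885  0.37944547]
0.15 [ 0.24322497 -0.57561997  0.40425008] [ 9.80084931e-01  1.98578295e-01 -1.14548840e-04 -4.19083532e-04] 0.08556229169327995
```

View pics/scene0.png

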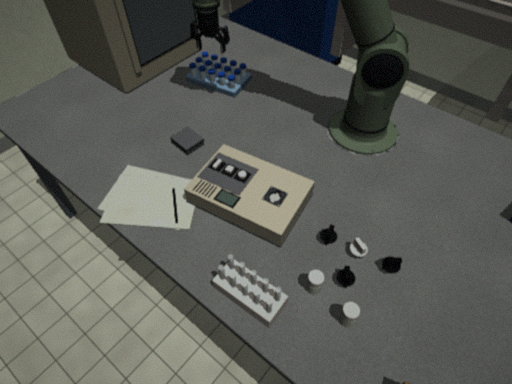

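View pics/side0.png

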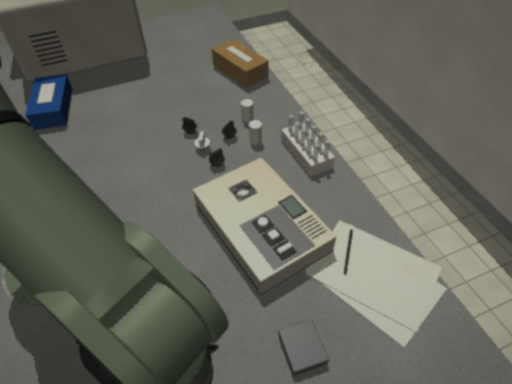

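View pics/wrist0.png

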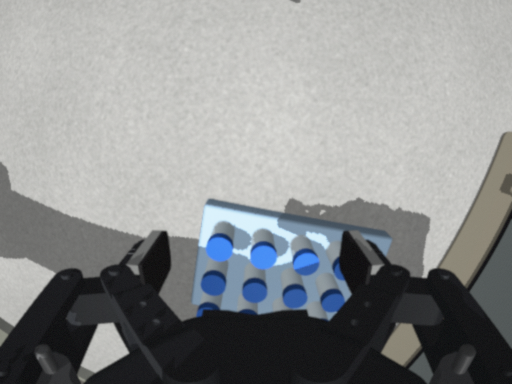

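The scene view shows the unit at about (250,190). The keys are at (217,163), (230,170) and (243,175), and the socket is at (275,196). The white fitting is at (359,247). Three black look-alikes stand at (328,235), (346,277) and (392,264), and the pots are at (316,282) and (351,314). The grey block at (187,139) and the rack at (250,290) aren't part of the job. I'll enlarge both views and triangulate.

Run:
```python
import cv2
a=cv2.imread("pics/scene0.png"); b=cv2.imread("pics/side0.png")
f=lambda im,x0,y0,x1,y1,k: cv2.resize(im[y0:y1,x0:x1],None,fx=k,fy=k,interpolation=cv2.INTER_CUBIC)
cv2.imwrite("pics/c1.png",f(a,180,130,340,250,5))
cv2.imwrite("pics/c2.png",f(a,300,215,420,305,6))
cv2.imwrite("pics/c3.png",f(b,180,90,340,210,5))
cv2.imwrite("pics/c4.png",f(b,190,160,340,272,5))
```

```text
(no output)
```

View pics/c1.png

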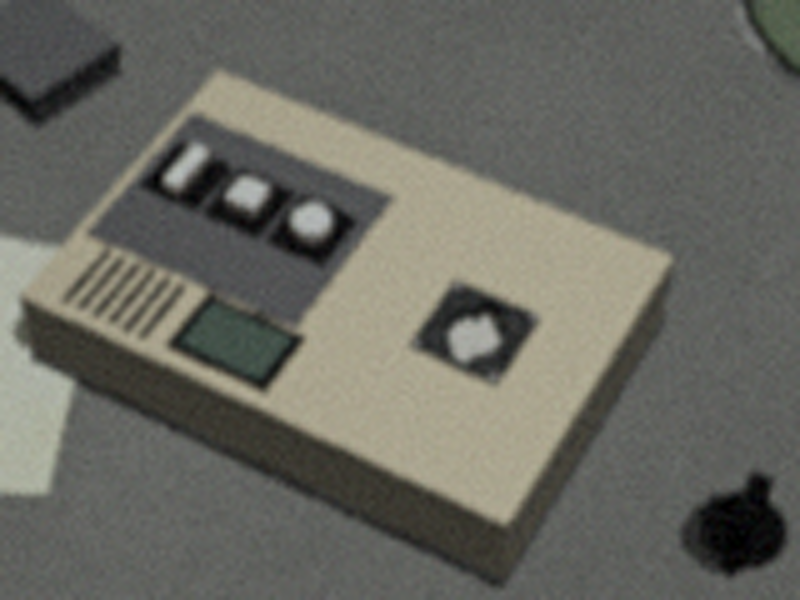

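View pics/c2.png

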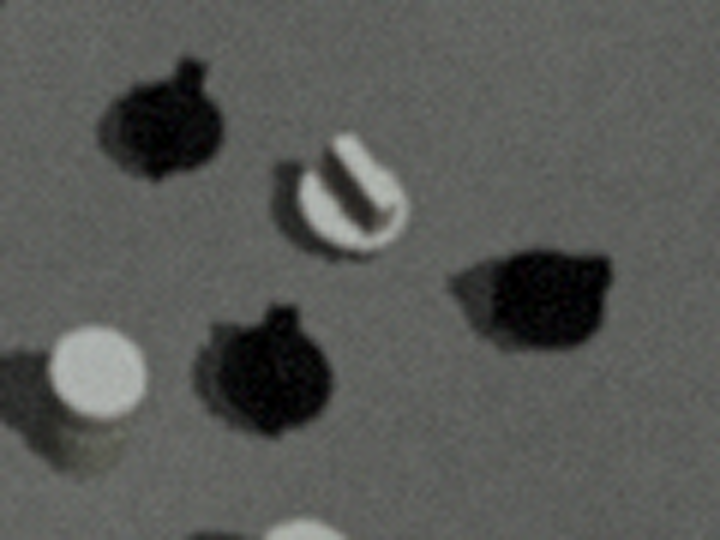

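View pics/c3.png

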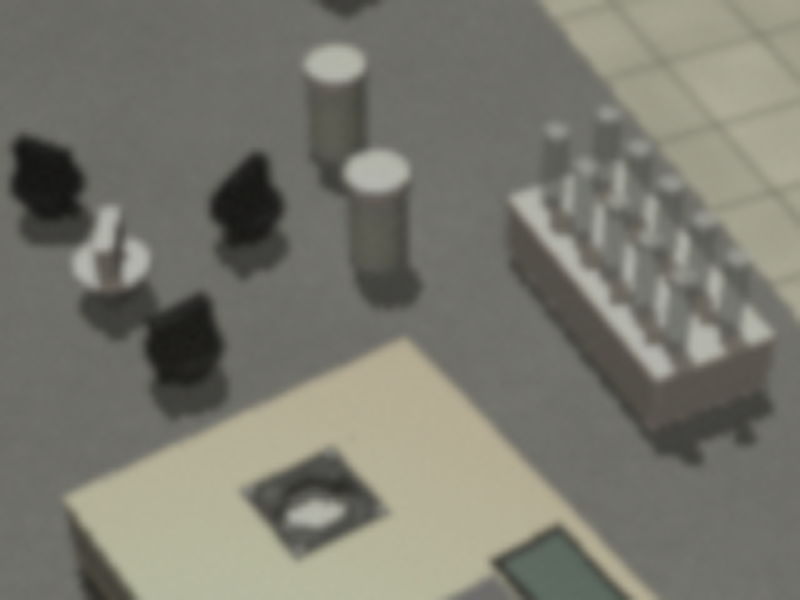

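View pics/c4.png

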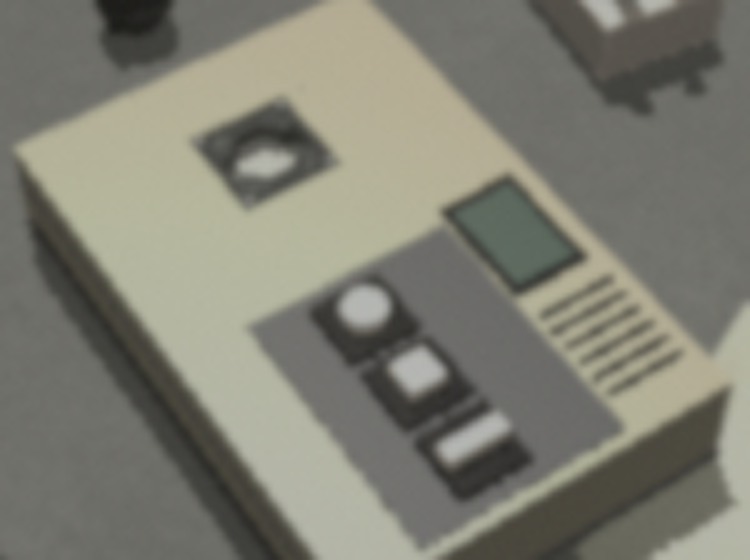

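```bash
cat > h.py <<'E'
import numpy as np, cv2
from scipy.spatial.transform import Rotation as Rot
from station import *
CAL={"scene":(376.2007,258.6181,189.1877,np.array([[-0.63549148,0.77210222,-0.00295508],[0.60249423,0.49349207,-0.62726891],[-0.48285741,-0.40040447,-0.77879714]]),np.array([0.41694873,-0.24134553,1.51728931])),
"side":(405.222,258.239,195.7646,np.array([[0.91823517,-0.39582546,-0.01289873],[-0.30780452,-0.69279294,-0.65214594],[0.24919982,0.60279362,-0.75798371]]),np.array([-0.55228501,0.17498092,1.11867024]))}
def ray(n,u,v):
    f,cx,cy,R,t=CAL[n]; return -R.T@t, R.T@np.array([(u-cx)/f,(v-cy)/f,1])
def atz(n,u,v,z):
    o,d=ray(n,u,v); return o+d*(z-o[2])/d[2]
def watz(d,u,v,z):   # fisheye wrist
    p=np.array([u-d["cx"],v-d["cy"]]); r=np.hypot(*p); th=r/d["fx"]
    q=np.array([*(p/max(r,1e-9)*np.sin(th)),np.cos(th)]); R=np.array(d["R"]);t=np.array(d["t"])
    o=-R.T@t; w=R.T@q; return o+w*(z-o[2])/w[2]
def wproj(d,X):
    c=np.array(d["R"])@X+np.array(d["t"]); th=np.arctan2(np.hypot(c[0],c[1]),c[2]); k=th*d["fx"]/np.hypot(c[0],c[1])
    return c[0]*k+d["cx"],c[1]*k+d["cy"]
def down(yaw):  # tool z down, tool y (jaw) at world yaw
    y=np.array([np.cos(yaw),np.sin(yaw),0]); z=np.array([0,0,-1.]); x=np.cross(y,z)
    return Rot.from_matrix(np.c_[x,y,z]).as_quat()
E
python3 - <<'E'
from h import *
np.set_printoptions(precision=4,suppress=True)
s=lambda x,y:(x/5+180,y/5+130)
for nm,p,z in [("cA",(220,70),.075),("cB",(672,258),.075),("cC",(508,525),.075),("cD",(25,298),.075),("round",(313,220),.091),("sq",(249,194),.091),("long",(186,166),.091),("sock",(476,332),.075)]:
    print(nm,atz("scene",*s(*p),z))
t=lambda x,y:(x/6+300,y/6+215)
for nm,p,z in [("barend1",(345,140),.059),("barend2",(388,213),.059),("flange",(354,203),.029),("pot",(98,372),.076),("blk1",(165,130),.029),("blk2",(275,375),.029),("blk3",(550,298),.029)]: print(nm,atz("scene",*t(*p),z))
print("side")
s=lambda x,y:(x/5+190,y/5+160)
for nm,p,z in [("c",(18,150),.075),("round",(364,306),.091),("sq",(418,370),.091),("long",(473,438),.091),("sock",(264,155),.075)]: print(nm,atz("side",*s(*p),z))
s=lambda x,y:(x/5+180,y/5+90)
for nm,p,z in [("flange",(112,263),.029),("pot1",(377,170),.076),("pot2",(335,63),.076)]: print(nm,atz("side",*s(*p),z))
E
```

```text
cA [ 0.4673 -0.3172  0.075 ]
cB [0.4078 0.0355 0.075 ]
cC [0.6417 0.0769 0.075 ]
cD [ 0.7036 -0.2719  0.075 ]
round [ 0.5436 -0.1611  0.091 ]
sq [ 0.5533 -0.2096  0.091 ]
long [ 0.5615 -0.2599  0.091 ]
sock [ 0.5392 -0.0269  0.075 ]
barend1 [0.4982 0.2546 0.059 ]
barend2 [0.5213 0.2919 0.059 ]
flange [0.5079 0.2722 0.029 ]
pot [0.6891 0.2326 0.076 ]
blk1 [0.5321 0.175  0.029 ]
blk2 [0.6143 0.2905 0.029 ]
blk3 [0.4936 0.3733 0.029 ]
side
c [0.4084 0.0247 0.075 ]
round [ 0.5419 -0.1718  0.091 ]
sq [ 0.5508 -0.2213  0.091 ]
long [ 0.5587 -0.2707  0.091 ]
sock [ 0.5378 -0.0371  0.075 ]
flange [0.5073 0.2613 0.029 ]
pot1 [0.6889 0.2247 0.076 ]
pot2 [0.7082 0.3464 0.076 ]
```

Run:
```python
from h import *
np.set_printoptions(precision=4,suppress=True)
d=get_image("wrist"); T=Rot.from_quat(current_tcp_rot()).as_matrix(); 
R=np.array(d["R"]);c=-R.T@np.array(d["t"]); print("cam in tool",T.T@(c-current_ee_pos())); print("axes in tool",T.T@R.T)
print(T)
yaw0=np.radians(9.6)
for k in (0,np.pi):
    for p in [(.55,-.2,.35),(.53,-.03,.35),(.51,.27,.35)]:
        print(k,p,solve_ik(p,down(yaw0+k)))
```

```text
cam in tool [ 0.0673 -0.      0.0304]
axes in tool [[-0.0009 -0.9639 -0.2663]
 [ 1.     -0.0006 -0.0011]
 [ 0.0009 -0.2663  0.9639]]
[[ 0.9212  0.3892 -0.0003]
 [ 0.3892 -0.9212  0.0006]
 [-0.     -0.0007 -1.    ]]
0 (0.55, -0.2, 0.35) [ 0.5585  0.5522 -0.4423  1.7446  0.2885  0.9094  0.1625]
0 (0.53, -0.03, 0.35) [ 0.3802  0.4965 -0.586   1.8804  0.3523  0.8686 -0.2137]
0 (0.51, 0.27, 0.35) [ 0.1233  0.7473 -1.0996  1.7463  0.7361  1.1242 -1.0458]
3.141592653589793 (0.55, -0.2, 0.35) [ 0.0055  0.5478  0.3469  1.7752 -0.236   0.8594 -2.5134]
3.141592653589793 (0.53, -0.03, 0.35) [-0.6322  0.5911  0.8304  1.9309 -0.568   0.8706 -2.4785]
3.141592653589793 (0.51, 0.27, 0.35) [ 0.1965  0.8509 -1.276   1.7431  0.8659  1.2364  1.9982]
```

Run:
```python
from h import *
np.set_printoptions(precision=4,suppress=True)
t0=current_time()
move_pose([.55,-.12,.36],down(np.radians(9.6)))
move_gripper(0.0)
print(current_time()-t0,current_ee_pos())
d=get_image("wrist"); cv2.imwrite("pics/w1.png",cv2.resize(d["color"],(800,600),interpolation=cv2.INTER_CUBIC))
np.save("w1.npy",d,allow_pickle=True); print(current_time())
```

```text
2.75 [ 0.55 -0.12  0.36]
3.0
```

View pics/w1.png

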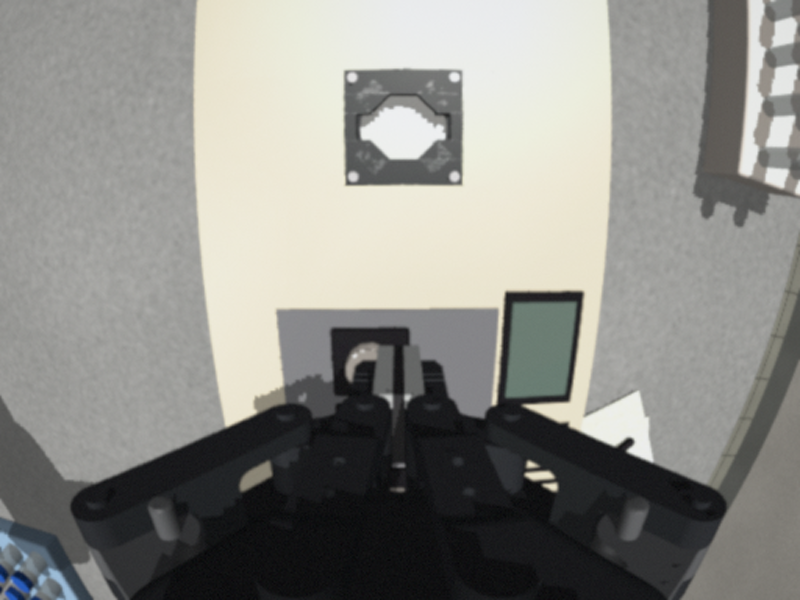

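Run:
```python
from h import *
np.set_printoptions(precision=4,suppress=True)
d=np.load("w1.npy",allow_pickle=True).item(); k=.64
P=np.array([watz(d,u*k,v*k,.075) for u,v in [(346,70),(462,70),(462,185),(346,185)]]); print(P,P.mean(0))
print("scr",np.mean([watz(d,u*k,v*k,.075) for u,v in [(352,77),(455,77),(455,178),(352,178)]],0))
for a,b in [(0,1),(3,2)]: v=P[b]-P[a]; print(np.degrees(np.arctan2(v[1],v[0])),np.linalg.norm(v))
for a,b in [(3,0),(2,1)]: v=P[b]-P[a]; print(np.degrees(np.arctan2(v[1],v[0]))-90,np.linalg.norm(v))
# edges of unit
for u,v in [(194,20),(195,150),(207,280),(221,390)]: print("L",watz(d,u*k,v*k,.075))
for u,v in [(609,20),(611,150),(603,280)]: print("R",watz(d,u*k,v*k,.075))
print("round edge",watz(d,347*k,365*k,.091))
move_pose([.572,-.325,.36],down(np.radians(9.6)))
d=get_image("wrist"); cv2.imwrite("pics/w2.png",cv2.resize(d["color"],(800,600),interpolation=cv2.INTER_CUBIC))
np.save("w2.npy",d,allow_pickle=True); print(current_time())
```

```text
[[ 0.502  -0.0051  0.075 ]
 [ 0.564   0.0056  0.075 ]
 [ 0.5749 -0.0577  0.075 ]
 [ 0.5124 -0.0684  0.075 ]] [ 0.5383 -0.0314  0.075 ]
scr [ 0.5381 -0.0316  0.075 ]
9.788127564827965 0.06288085269128112
9.668740798244759 0.06341568612736401
9.3374802480798 0.06407626308344824
9.815544019275052 0.06420642715393415
L [0.406  0.0189 0.075 ]
L [ 0.4211 -0.0592  0.075 ]
L [ 0.4364 -0.1351  0.075 ]
L [ 0.4482 -0.2076  0.075 ]
R [0.6448 0.0598 0.075 ]
R [ 0.658  -0.0188  0.075 ]
R [ 0.6714 -0.0955  0.075 ]
round edge [ 0.5284 -0.166   0.091 ]
3.8833
```

View pics/w2.png

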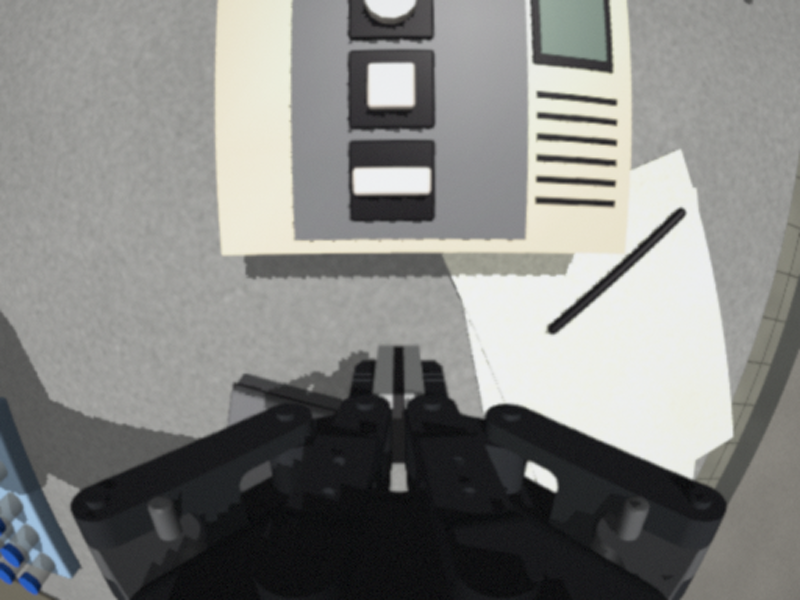

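```bash
cat > press.py <<'E'
from h import *
np.set_printoptions(precision=4,suppress=True)
d=np.load("w2.npy",allow_pickle=True).item(); k=.64
sq=watz(d,391*k,86*k,.091); lo=watz(d,391.5*k,181*k,.091)
ax=np.array([np.cos(np.radians(99.6)),np.sin(np.radians(99.6)),0])
mid=(sq+lo)/2; lo=mid-.025*ax; sq=mid+.025*ax; ro=mid+.075*ax
print("sq",sq,"lo",lo,"ro",ro, "raw",watz(d,391*k,86*k,.091),watz(d,391.5*k,181*k,.091))
print("project round",np.array(wproj(d,ro))/k, [np.array(wproj(d,ro-.014*ax))/k])
q=down(np.radians(9.6))
E
python3 - <<'E'
from press import *
move_pose([*ro[:2],.173+.12],q)
servo_line([*ro[:2],.173+.105],rate=.08)
wait(.2); f0=current_wrist_force()
hit=servo_line([*ro[:2],.173+.083],rate=.025,f_stop=8)
print(hit,current_ee_pos()[2]-.173,current_wrist_force()-f0)
wait(.15);print(current_wrist_force()-f0,current_ee_pos()[2]-.173,current_time())
d=get_image("wrist"); cv2.imwrite("pics/w3.png",cv2.resize(d["color"],(800,600),interpolation=cv2.INTER_CUBIC))
E
```

```text
sq [ 0.5504 -0.2175  0.091 ] lo [ 0.5587 -0.2668  0.091 ] ro [ 0.542  -0.1682  0.091 ] raw [ 0.5504 -0.2179  0.091 ] [ 0.5587 -0.2664  0.091 ]
project round [391.2267  -4.776 ] [array([391.1975,  19.4075])]
True 0.0863730969726551 [-2.5717 -1.2317 11.5051]
[-3.2347 -0.6074 11.3946] 0.08637998101063721 6.0167
```

View pics/w3.png

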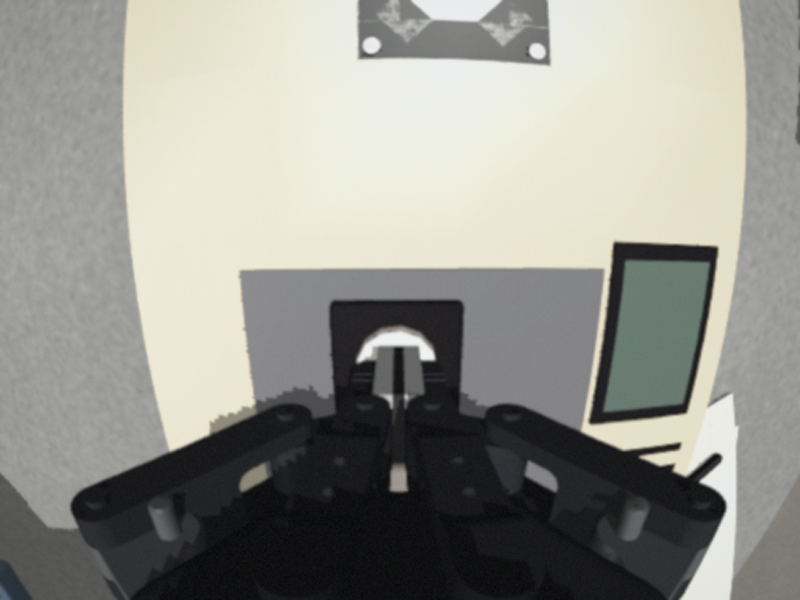

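The round key sits centred under the fingertips at about (397,345). It bottomed out at 11 N, which is above its 4 N full-down force. Next are the square and long keys.

Run:
```python
from press import *
servo_line([*ro[:2],.173+.108],rate=.1)
for p in (sq,lo):
    servo_line([*p[:2],.173+.106],rate=.12)
    wait(.2); f0=current_wrist_force()
    hit=servo_line([*p[:2],.173+.083],rate=.025,f_stop=8)
    wait(.15);print(hit,current_wrist_force()-f0,current_ee_pos()[2]-.173,current_time())
    servo_line([*p[:2],.173+.11],rate=.1)
print(current_qpos())
# bar yaw ~58 deg -> jaw yaw options
for jy in (-32,148):
  print(jy,solve_ik([.508,.267,.35],down(np.radians(jy))))
```

```text
sq [ 0.5504 -0.2175  0.091 ] lo [ 0.5587 -0.2668  0.091 ] ro [ 0.542  -0.1682  0.091 ] raw [ 0.5504 -0.2179  0.091 ] [ 0.5587 -0.2664  0.091 ]
project round [391.2267  -4.776 ] [array([391.1975,  19.4075])]
True [-3.6078  0.1466 13.822 ] 0.0863712848148473 8.1
True [-2.9273  0.8495 13.3648] 0.08635697374216872 10.1583
[ 0.6589  0.6939 -0.4627  1.696   0.3911  0.8466  0.1929]
-32 [-0.3295  0.5243 -0.3598  1.7779  0.2306  0.8808 -1.3512]
148 [ 0.128   0.7412 -1.0974  1.7547  0.7318  1.118   1.3727]
```

Run:
```python
from h import *
np.set_printoptions(precision=4,suppress=True)
p=current_ee_pos(); servo_line([p[0],p[1],.34],rate=.2)
jy=np.radians(148); x=np.array([np.cos(jy+np.pi/2),np.sin(jy+np.pi/2)])
c=np.array([.508,.267])-.10*x; print(c,solve_ik([*c,.34],down(jy)))
move_pose([*c,.34],down(jy))
d=get_image("wrist"); cv2.imwrite("pics/w4.png",cv2.resize(d["color"],(800,600),interpolation=cv2.INTER_CUBIC))
np.save("w4.npy",d,allow_pickle=True); print(current_time(),current_qpos())
print(np.array(wproj(d,np.array([.508,.267,.059])))/.64)
```

```text
[0.561  0.3518] [-0.0434  0.8707 -1.0617  1.5172  0.7888  1.2263  1.3551]
13.2417 [-0.0423  0.8706 -1.061   1.5171  0.7887  1.2263  1.3548]
[399.2207 106.4116]
```

View pics/w4.png

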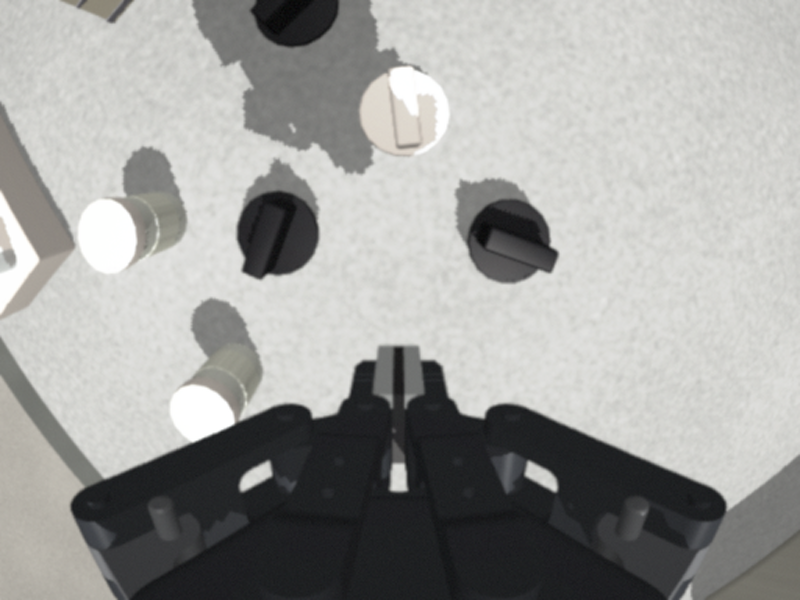

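Run:
```python
from h import *
d=np.load("w4.npy",allow_pickle=True).item(); c=d["color"][35:110,215:300]
cv2.imwrite("pics/c5.png",cv2.resize(c,None,fx=8,fy=8,interpolation=cv2.INTER_CUBIC))
```

```text
(no output)
```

View pics/c5.png

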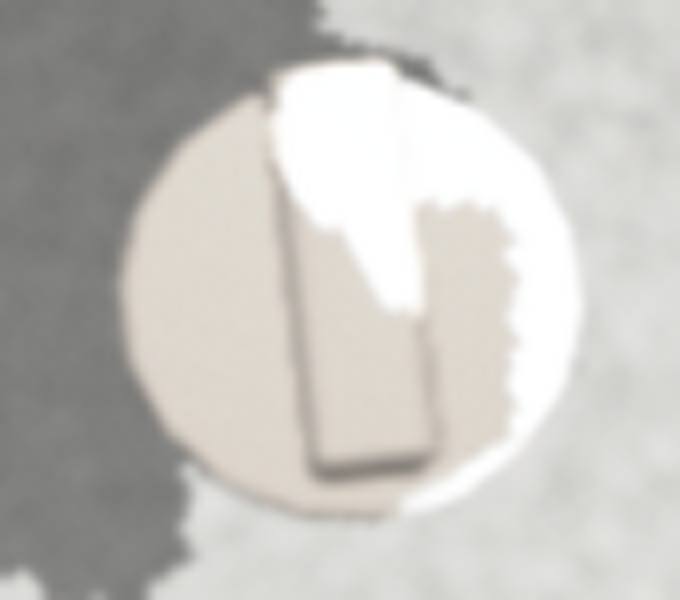

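The white bar is at (354,265) in the crop, with white flange and bar, so this is the right part. The black ones in the wrist view are at (295,10), (278,233) and (512,240).

Run:
```python
from h import *
np.set_printoptions(precision=4,suppress=True)
d=np.load("w4.npy",allow_pickle=True).item()
g=lambda u,v,z: watz(d,u/8+215-.45,v/8+35-.45,z)
C=[g(*p,.059) for p in [(268,82),(393,62),(437,452),(318,462)]]; print(np.array(C),np.mean(C,0))
v=(C[0]+C[1]-C[2]-C[3])/2; print(np.linalg.norm(v),np.degrees(np.arctan2(v[1],v[0])),"width",np.linalg.norm(C[0]-C[1]),np.linalg.norm(C[2]-C[3]))
for a,b in((0,3),(1,2)):
  w=C[a]-C[b];print(np.degrees(np.arctan2(w[1],w[0])))
print("flange",g(351,289,.029))
# pots
k=.64
for p in [(108,235),(206,412)]: print("pot",watz(d,p[0]*k,p[1]*k,.076))
```

```text
[[0.5025 0.2466 0.059 ]
 [0.4903 0.2516 0.059 ]
 [0.5087 0.2895 0.059 ]
 [0.5198 0.2839 0.059 ]] [0.5053 0.2679 0.059 ]
0.04162791375415117 -115.44480946534777 width 0.013148508704343887 0.012399244980098187
-114.93219540251063
-115.94496297008489
flange [0.5049 0.2673 0.029 ]
pot [0.685  0.2299 0.076 ]
pot [0.7012 0.351  0.076 ]
```

Run:
```python
from h import *
np.set_printoptions(precision=4,suppress=True)
q=down(np.radians(154.5)); x,y=.5052,.2677
move_gripper(.055,20)
move_pose([x,y,.28],q); print(current_qpos(),current_time())
wait(.1);f0=current_wrist_force()
print(servo_line([x,y,.2055],rate=.06,f_stop=8),current_ee_pos(),current_wrist_force()-f0)
d=get_image("wrist"); cv2.imwrite("pics/w5.png",cv2.resize(d["color"],(800,600),interpolation=cv2.INTER_CUBIC))
print(current_time())
```

```text
[ 0.1072  0.8463 -1.0727  1.8094  0.8662  1.0422  1.384 ] 14.35
False [0.5053 0.2677 0.2058] [ 0.1943 -0.9651 -0.0194]
15.8917
```

View pics/w5.png

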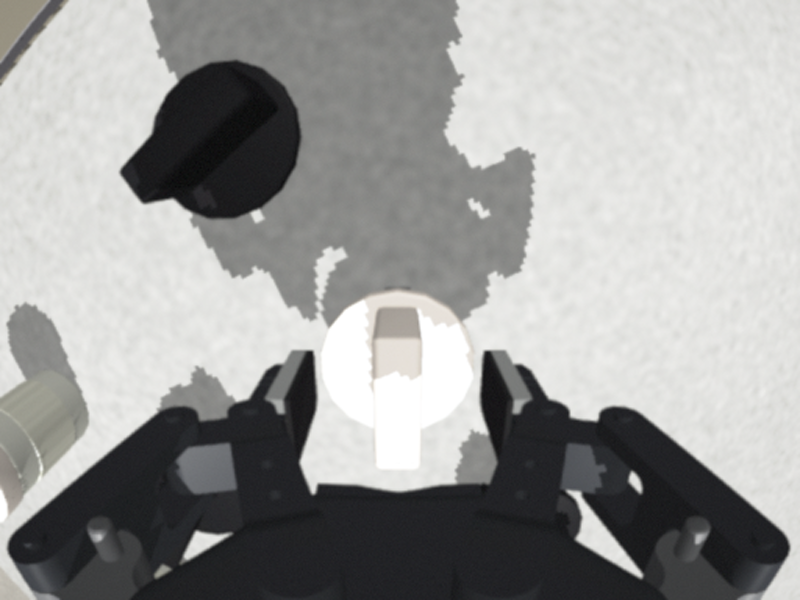

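The white bar is centred between the pads at about (397,390) and lines up with the jaws. Next I'll grip it and lift.

Run:
```python
from h import *
np.set_printoptions(precision=4,suppress=True)
move_gripper(.0,60); print("open",current_opening(),current_wrist_force())
x,y,z=current_ee_pos()
servo_line([x,y,z+.10],rate=.12)
print(current_opening(),current_time(),current_qpos())
d=get_image("wrist"); cv2.imwrite("pics/w6.png",cv2.resize(d["color"],(800,600),interpolation=cv2.INTER_CUBIC)); np.save("w6.npy",d,allow_pickle=True)
for jy in (99.6,9.6): print(jy,solve_ik([.5382,-.0315,.33],down(np.radians(jy))),solve_ik([.5382,-.0315,.255],down(np.radians(jy))))
```

```text
open 0.013379340839294769 [-1.209  -0.8899  5.0658]
0.012772684431579421 17.325 [ 0.1218  0.8156 -1.099   1.794   0.8277  1.0772  1.4105]
99.6 [ 0.6361  0.6674 -0.9884  1.8636  0.669   0.9852  1.0894] [ 0.5719  0.7644 -0.896   1.9115  0.7897  0.8649  0.9968]
9.6 [ 0.389   0.542  -0.6024  1.8754  0.4008  0.8468 -0.2495] [ 0.3313  0.6483 -0.5288  1.9235  0.4923  0.7004 -0.3262]
```

View pics/w6.png

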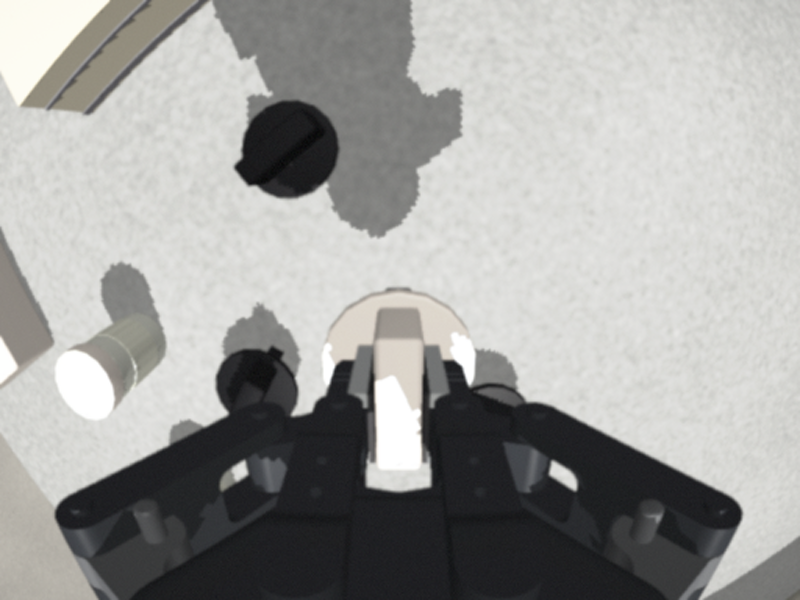

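Run:
```python
from h import *
np.set_printoptions(precision=4,suppress=True)
d=np.load("w6.npy",allow_pickle=True).item(); k=.64
e=current_ee_pos(); T=Rot.from_quat(current_tcp_rot()).as_matrix(); zf=e[2]-.2058
for n,u,v,z in [("barnear",398,335,.059),("barfar",399,470,.059),("flangeTopEdge",399,291,.029),("fl L",322,355,.029),("fl R",475,355,.029)]:
    X=watz(d,u*k,v*k,zf+z); print(n,T.T@(X-e))
im=cv2.resize(d["color"][175:310,195:315],None,fx=5,fy=5,interpolation=cv2.INTER_CUBIC); cv2.imwrite("pics/c6.png",im[:600])
```

```text
barnear [0.0228 0.     0.1468]
barfar [-0.0223  0.0003  0.1468]
flangeTopEdge [0.0267 0.0004 0.1768]
fl L [ 0.0038 -0.0262  0.1768]
fl R [0.0037 0.0266 0.1768]
```

View pics/c6.png

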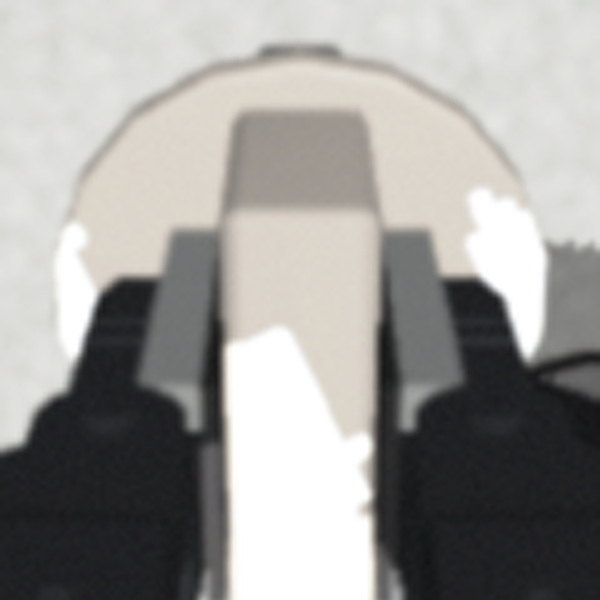

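Run:
```python
from h import *
np.set_printoptions(precision=4,suppress=True)
s=[.5382,-.0315]; q=down(np.radians(99.6))
e=current_ee_pos(); servo_line([e[0],e[1],.33],rate=.15)
move_pose([*s,.32],q); print(current_qpos(),current_time(),current_opening())
d=get_image("wrist"); cv2.imwrite("pics/w7.png",cv2.resize(d["color"],(800,600),interpolation=cv2.INTER_CUBIC)); np.save("w7.npy",d,allow_pickle=True)
print(current_wrist_force(),current_ee_pos())
```

```text
[ 0.6257  0.6799 -0.9775  1.8715  0.6839  0.9684  1.0785] 18.8333 0.01297184921808668
[-0.3813 -0.256  -1.3217] [ 0.5383 -0.0298  0.3201]
```

View pics/w7.png

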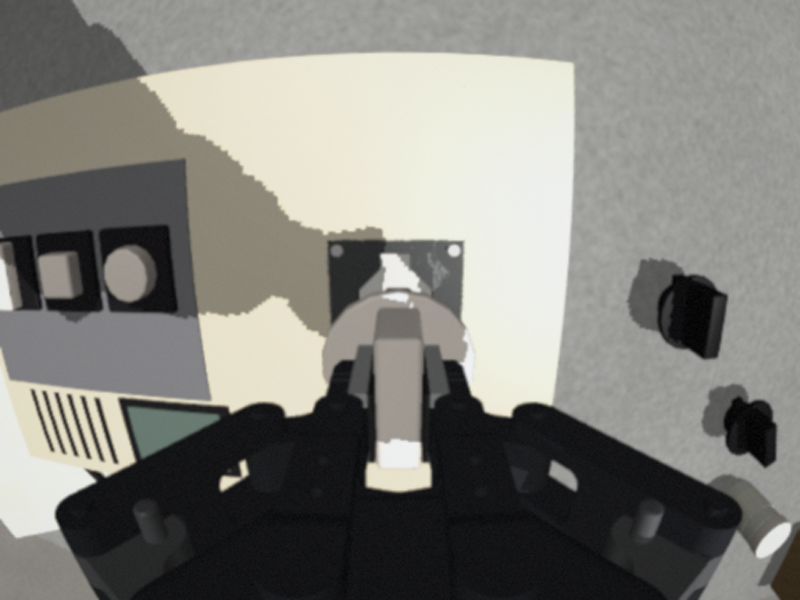

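Run:
```python
from h import *
np.set_printoptions(precision=4,suppress=True)
d=np.load("w7.npy",allow_pickle=True).item(); k=.64
P=[watz(d,u*k,v*k,.075) for u,v in [(328,241),(463,241)]]; print(P); v=P[0]-P[1]; print(np.linalg.norm(v),np.degrees(np.arctan2(v[1],v[0])))
a=np.radians(9.6); print("centre",np.mean(P,0)+.032*np.array([np.cos(a),np.sin(a),0]))
S=[watz(d,u*k,v*k,.075) for u,v in [(336,250),(454,250)]]; print("screw mid",np.mean(S,0)); print(current_ee_pos())
im=cv2.resize(d["color"][145:245,195:315],None,fx=6,fy=6,interpolation=cv2.INTER_CUBIC); cv2.imwrite("pics/c7.png",im)
```

```text
[array([ 0.5119, -0.0676,  0.075 ]), array([ 0.5012, -0.005 ,  0.075 ])]
0.06353572853091699 -80.295427274852
centre [ 0.5381 -0.031   0.075 ]
screw mid [ 0.5108 -0.0358  0.075 ]
[ 0.5383 -0.0298  0.3201]
```

View pics/c7.png

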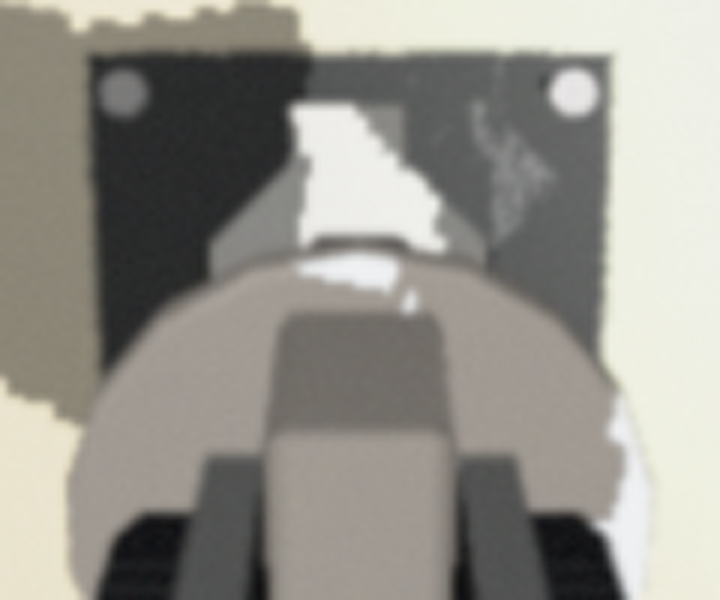

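Run:
```python
from h import *
np.set_printoptions(precision=4,suppress=True)
s=np.array([.5381,-.0312]); q=down(np.radians(99.6))
c=s.copy()
for i in range(3):
    servo_line([*c,.305],q,rate=.1); wait(.15)
    e=current_ee_pos(); T=Rot.from_quat(current_tcp_rot()).as_matrix(); print(c,e,np.degrees(np.arctan2(T[1,1],T[0,1])),T[:,2]); c+=s-e[:2]
print(current_time(),current_joint_vel())
```

```text
[ 0.5381 -0.0312] [ 0.5382 -0.0309  0.3051] 99.63111839381392 [ 0.0001  0.0002 -1.    ]
[ 0.538  -0.0315] [ 0.538  -0.0316  0.3051] 99.59379314124915 [ 0.0002 -0.     -1.    ]
[ 0.5381 -0.0312] [ 0.5381 -0.0311  0.305 ] 99.60237011847703 [-0.  0. -1.]
20.1333 [-0.0003  0.0009  0.0006 -0.0001  0.0002 -0.0004  0.0008]
```

Run:
```python
from h import *
np.set_printoptions(precision=4,suppress=True)
s=np.array([.5381,-.0312]); q=down(np.radians(99.6))
wait(.1); f0=current_wrist_force(); np.save("f0.npy",f0)
for z in (.283,.272,.264,.2585):
    h=servo_line([*s,z],q,rate=.04,f_stop=12); print(z,h,current_ee_pos(),current_wrist_force()-f0)
    if h: break
wait(.1); print(current_ee_pos(),current_wrist_force()-f0,current_time(),current_opening())
d=get_image("wrist"); cv2.imwrite("pics/w8.png",cv2.resize(d["color"],(800,600),interpolation=cv2.INTER_CUBIC))
```

```text
0.283 False [ 0.5382 -0.0311  0.283 ] [-0.9534  0.6389  0.3865]
0.272 False [ 0.538  -0.0312  0.2718] [-0.5314 -0.3237 -0.0344]
0.264 False [ 0.5382 -0.0312  0.264 ] [ 0.175  -0.4325  3.9946]
0.2585 False [ 0.5382 -0.0312  0.2586] [ 0.813  -0.1271  5.6384]
[ 0.5382 -0.0312  0.2587] [1.108  0.2538 5.6213] 22.1 0.012860748342488081
```

View pics/w8.png

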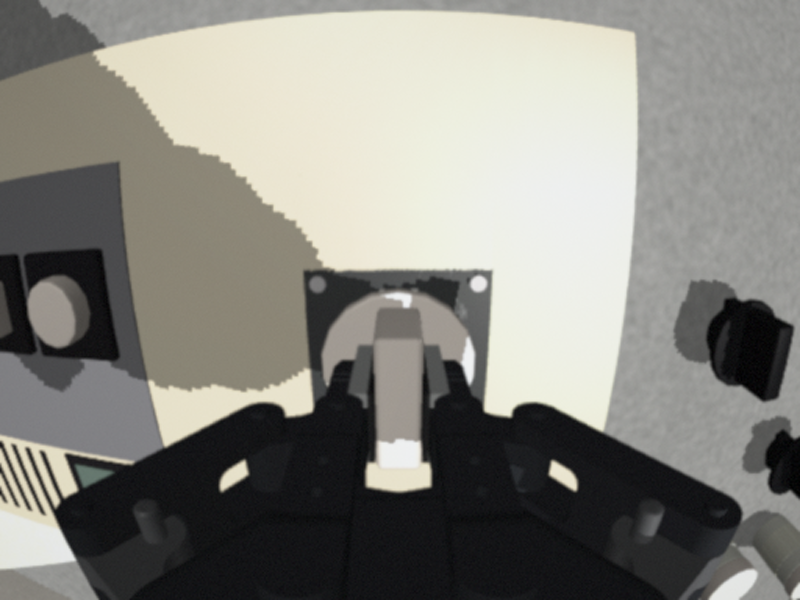

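Run:
```python
from h import *
np.set_printoptions(precision=4,suppress=True)
s=np.array([.5381,-.0312]); q=down(np.radians(99.6)); f0=np.load("f0.npy")
move_gripper(0,90)
print(current_ee_pos(),current_wrist_force()-f0)
h=servo_line([*s,.2560],q,rate=.01,f_stop=6); print(h)
wait(.1); print(current_ee_pos(),current_wrist_force()-f0,current_time(),current_opening())
```

```text
[ 0.5382 -0.0312  0.2586] [ 1.7886 -0.9356  5.6584]
True
[ 0.5383 -0.0312  0.2578] [-2.6179 -0.4779 11.7876] 22.6917 0.012409377337566155
```

Run:
```python
from h import *
np.set_printoptions(precision=4,suppress=True)
s=np.array([.5381,-.0312]); f0=np.load("f0.npy")
for dy in (5,10):
    t=current_time()
    servo_line([*s,.2581],down(np.radians(99.6-dy)),rate=.05); t2=current_time()
    T=Rot.from_quat(current_tcp_rot()).as_matrix(); print(t2-t,current_ee_pos(),99.6-np.degrees(np.arctan2(T[1,1],T[0,1])),current_wrist_force()-f0,current_moment(),current_qpos())
```

```text
0.25 [ 0.5379 -0.0311  0.2581] 5.038705320559117 [-0.7497  0.4241  5.5082] [-0.0087  0.0721 -0.0221] [ 0.5634  0.7522 -0.8823  1.9112  0.7706  0.8597  0.9229]
0.25 [ 0.5379 -0.0311  0.2581] 9.997903797588563 [-0.918  -0.5666  5.7688] [-0.051   0.0818  0.0559] [ 0.5519  0.7444 -0.8633  1.9117  0.7561  0.8493  0.848 ]
```

Run:
```python
from h import *
np.set_printoptions(precision=4,suppress=True)
s=np.array([.5381,-.0312]); f0=np.load("f0.npy")
for dy in list(range(16,84,6))+[86]:
    servo_line([*s,.2581],down(np.radians(99.6-dy)),rate=.05)
    T=Rot.from_quat(current_tcp_rot()).as_matrix(); print(current_ee_pos(),99.6-np.degrees(np.arctan2(T[1,1],T[0,1])),current_wrist_force()-f0,current_moment()[2])
    if np.abs(current_wrist_force()-f0).max()>30: print("stop");break
wait(.3); print(current_time(),current_opening(),current_ee_pos(),current_wrist_force()-f0,current_moment())
d=get_image("wrist"); cv2.imwrite("pics/w9.png",cv2.resize(d["color"],(800,600),interpolation=cv2.INTER_CUBIC)); np.save("w9.npy",d,allow_pickle=True)
```

```text
[ 0.5379 -0.0311  0.2581] 15.964767557089317 [-0.8481  0.2628  5.778 ] 0.06252480484477345
[ 0.5379 -0.0311  0.2581] 21.937019042907536 [-0.5524 -0.612   5.6144] 0.0955050757623859
[ 0.5379 -0.0311  0.2582] 27.909809734423234 [-1.6021 -0.2874  6.065 ] 0.11079371002803781
[ 0.5379 -0.0311  0.2581] 33.889578332129474 [-1.7647 -0.2187  6.4982] 0.09746841906314505
[ 0.538  -0.0311  0.2581] 39.82735245253428 [-0.994   1.2729  7.1127] 0.061260809146550646
[ 0.538  -0.031   0.2582] 45.811905543356275 [-1.1663  0.0192  5.6039] 0.07034838327259513
[ 0.538  -0.0311  0.2582] 51.802030125709216 [-0.6465  1.112   6.4152] 0.16184180317367142
[ 0.538  -0.0311  0.2582] 57.75771710144453 [-1.5768  0.1371  5.1354] 0.053018921168535085
[ 0.538  -0.0311  0.2581] 63.69717876423559 [-1.0158  0.2266  5.5897] 0.11535145880742746
[ 0.538  -0.0311  0.2582] 69.69147463707975 [-0.799   0.4516  6.0825] 0.20453425847844836
[ 0.538  -0.0311  0.2582] 75.6918725498262 [-1.4799 -0.1276  6.2613] 0.2135521368853129
[ 0.538  -0.0311  0.2581] 81.6972782592405 [-1.5858 -0.1404  5.7549] 0.15194903097157864
[ 0.5381 -0.0311  0.2581] 85.7016085850948 [-0.5313 -0.3011  6.2652] 0.16176593760067562
26.8417 0.012632945422687608 [ 0.5381 -0.0312  0.2581] [-0.9082  0.5351  4.8032] [0.0538 0.03   0.1887]
```

View pics/w9.png

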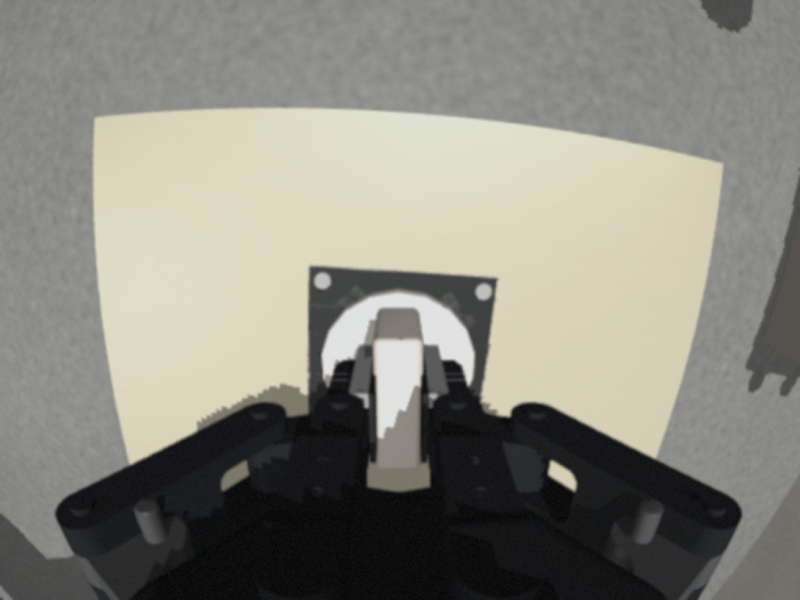

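The bar is still square in the jaws at (397,390), and the wrist moment of about 0.19 N m matches the wound spring. I'll ease on to the stop.

Run:
```python
from h import *
np.set_printoptions(precision=4,suppress=True)
s=np.array([.5381,-.0312]); f0=np.load("f0.npy")
for dy in (87.5,89,90):
    servo_line([*s,.2581],down(np.radians(99.6-dy)),rate=.05); wait(.2)
    m=np.mean([(wait(.02),current_moment())[1] for _ in range(10)],0)[2]
    T=Rot.from_quat(current_tcp_rot()).as_matrix(); print(current_ee_pos(),99.6-np.degrees(np.arctan2(T[1,1],T[0,1])),current_wrist_force()-f0,m)
    if m>.32: break
d=get_image("wrist"); cv2.imwrite("pics/w10.png",cv2.resize(d["color"][150:330,180:330],None,fx=4,fy=4,interpolation=cv2.INTER_CUBIC)[:600])
d=get_image("side"); cv2.imwrite("pics/s10.png",d["color"]); print(current_time(),current_opening())
d=get_image("scene"); cv2.imwrite("pics/sc10.png",d["color"])
```

```text
[ 0.5381 -0.0312  0.2581] 87.21640032744835 [-0.0853 -0.4613  5.7787] 0.17483509584323703
[ 0.5381 -0.0312  0.2581] 88.74537645471528 [-0.4681  0.5938  5.2362] 0.1711868894830626
[ 0.5381 -0.0312  0.2581] 89.73339514847848 [-1.14    0.0916  5.8406] 0.2756808438946257
28.8417 0.012546817304944603
```

View pics/w10.png

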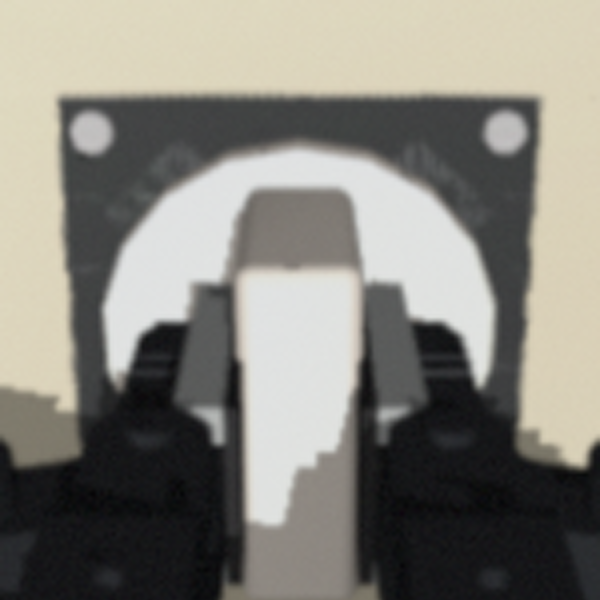

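View pics/s10.png

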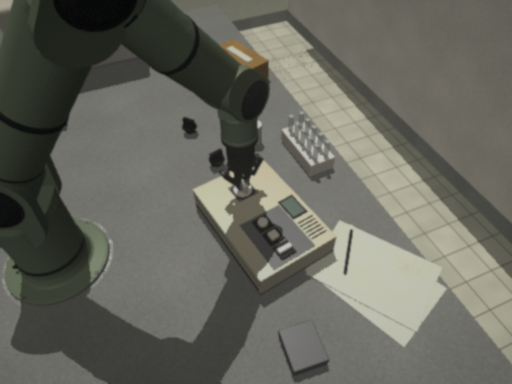

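View pics/sc10.png

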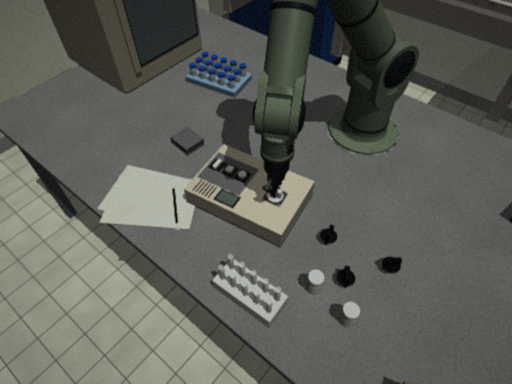

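The moment stepped up from 0.17 to 0.28 N m, so the stop is reached, and the bar is square to the collar. In the scene view the pots at (316,282) and (351,314) and the slide box at (187,139) are unmoved, so I'm handing in.

Run:
```python
from station import *
print(hand_in(),current_time(),current_opening(),current_ee_pos(),current_moment())
```

```text
the job is handed in; nothing more can be done
the job is handed in; nothing more can be done
```

I pressed the round, square and long keys in that order. I then put the white fitting into the socket, twisted it clockwise to the stop, and handed in while still gripping it and holding it turned. No verdict is reported, and I got no readings after hand-in.

- **Keys:** each one bottomed out about 4.6 mm down at 11–14 N, above the 4 N needed for fully down.
- **Insertion:** the lugs went through the slots with no sideways jam. The flange touched the unit's top at a TCP height of 0.2578 m, as the geometry predicted. I held it 0.3 mm above that, with the spring pushing up about 5.8 N.
- **Twist:** the tool turned 89.7°, and the moment rose from 0.17 to 0.28 N m at the end, which is the stop. The bar stayed square in the jaws, with the gripper at 12.5 mm and a 90 N grip commanded.
- **Bystanders:** in the last scene view the pots and slide box are at the same pixels as at the start.
- **Disagreements:**
    - The scene and side cameras disagreed by about 10 mm in y, so I used the wrist camera for the final positions.
    - Just before the flange touched, the upward force (5.6 N) suggested the socket floor was pressed a little less than the height did (about 6 mm against 8 mm). The flange contact supported the height.

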